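# Press the glued caps home in order

### The job

Four wooden blocks lie in the glue-up tray, each with a coloured rubber-topped cap still standing up. With the fingertips press the caps gently down until they are fully home, in the order they were glued: the dark one first, then the red one, then the pale one. Leave the green cap standing, as it has no glue yet, and do not lift any block or disturb the other things on the table.

Things in the scene. Friction and masses are not known exactly. Their poses are not given: they have to be found in the camera images.
- tray: shallow plywood glue-up tray, 76 x 289 mm, fixed to the table, its walls 14 mm high; origin at the centre of its underside on the table, its y axis runs along the row of four pockets, which lie 71 mm apart centre to centre; the floor of the pockets is 4 mm above the table
- block_dark: loose square wooden block, 62 x 62 x 24 mm, 0.25 kg, lying in one pocket of the tray (about 2 mm play all round) and carrying the black-brown cap in the middle of its top; origin at the centre of its underside, z up
- cap_dark_top (a point): centre of the top of the black-brown round cap, a push-in plug on a shank in a hole of its block: a flange 28 mm across and 3 mm thick with a soft rubber dome of the same colour on it, 25 mm across, 13 mm high in all, flat on top over the middle 19 mm. Fully home, the flange sits on the block and this point is 37 mm above the block's underside, 41 mm above the table. The dome gives 1 mm for each 2 N, up to 7 mm, and springs back
- cap_dark (a joint): how far the black-brown cap has gone down, in m: 0 stands 10 mm proud of its seat, 0.010 is fully home (hard stop). It starts between 0 and 0.003, stays where it is left and moves under a straight push of about 3 N; once it is home only the rubber dome still gives
- block_red: loose square wooden block, 62 x 62 x 24 mm, 0.25 kg, lying in one pocket of the tray (about 2 mm play all round) and carrying the red cap in the middle of its top; origin at the centre of its underside, z up
- cap_red_top (a point): centre of the top of the red round cap, a push-in plug on a shank in a hole of its block: a flange 28 mm across and 3 mm thick with a soft rubber dome of the same colour on it, 25 mm across, 13 mm high in all, flat on top over the middle 19 mm. Fully home, the flange sits on the block and this point is 37 mm above the block's underside, 41 mm above the table. The dome gives 1 mm for each 2 N, up to 7 mm, and springs back
- cap_red (a joint): how far the red cap has gone down, in m: 0 stands 10 mm proud of its seat, 0.010 is fully home (hard stop). It starts between 0 and 0.003, stays where it is left and moves under a straight push of about 3 N; once it is home only the rubber dome still gives
- block_pale: loose square wooden block, 62 x 62 x 24 mm, 0.25 kg, lying in one pocket of the tray (about 2 mm play all round) and carrying the pale cream cap in the middle of its top; origin at the centre of its underside, z up
- cap_pale_top (a point): centre of the top of the pale cream round cap, a push-in plug on a shank in a hole of its block: a flange 28 mm across and 3 mm thick with a soft rubber dome of the same colour on it, 25 mm across, 13 mm high in all, flat on top over the middle 19 mm. Fully home, the flange sits on the block and this point is 37 mm above the block's underside, 41 mm above the table. The dome gives 1 mm for each 2 N, up to 7 mm, and springs back
- cap_pale (a joint): how far the pale cream cap has gone down, in m: 0 stands 10 mm proud of its seat, 0.010 is fully home (hard stop). It starts between 0 and 0.003, stays where it is left and moves under a straight push of about 3 N; once it is home only the rubber dome still gives
- block_green: loose square wooden block, 62 x 62 x 24 mm, 0.25 kg, lying in one pocket of the tray (about 2 mm play all round) and carrying the green cap in the middle of its top; origin at the centre of its underside, z up
- cap_green_top (a point): centre of the top of the green round cap, a push-in plug on a shank in a hole of its block: a flange 28 mm across and 3 mm thick with a soft rubber dome of the same colour on it, 25 mm across, 13 mm high in all, flat on top over the middle 19 mm. Fully home, the flange sits on the block and this point is 37 mm above the block's underside, 41 mm above the table. The dome gives 1 mm for each 2 N, up to 7 mm, and springs back
- cap_green (a joint): how far the green cap has gone down, in m: 0 stands 10 mm proud of its seat, 0.010 is fully home (hard stop). It starts between 0 and 0.003, stays where it is left and moves under a straight push of about 3 N; once it is home only the rubber dome still gives
- mallet: wooden carving mallet, 145 x 282 x 66 mm; loose bystander, origin at the centre of its underside
- red_pencil: red pencil, 124 mm long, 8 mm thick; loose bystander, origin at the centre of its underside
- eraser: blue and white eraser, 19 x 42 x 13 mm; loose bystander, origin at the centre of its underside
- sanding_block: wooden sanding block, 53 x 97 x 28 mm; loose bystander, origin at the centre of its underside
- masking_tape: roll of masking tape, 96 mm across, 25 mm high; loose bystander, origin at the centre of its underside
Not all that is in view belongs to the job. Leave any pink or yellow look-alike of the block_dark alone.

How it is judged:
By the outcome, as a careful person would: the job done as asked, in the order asked, and still so for the second after the job is handed in, with the robot touching nothing.
It also fails if it takes over 38 s, if anything falls off the work surface, if the arm or the gripper's body presses on something with over 40 N, if the wrist force passes 120 N, or if a joint passes its speed limit or range.

### The arm

A 6-joint arm with a two-finger parallel gripper is mounted at the origin on the work surface; the furniture and walls round the work are solid. World frame = base frame: x ahead of the robot, y to its left, z up, the work surface at z = 0. Lengths are in m, angles in rad, forces in N, time in s.
With the tool pointing down it reaches from about 0.35 to 0.85 m from the base axis. Payload 8.1 kg.
Tool frame: the origin (TCP) lies midway between the tips of the shut fingers; the grasp point (between the pads) lies env.pinch_z behind it (env.pinch_z is the distance from the TCP to the grasp point, in m); z points along the fingers, y is the direction in which the jaws open and shut (so a half turn about z gives the same grasp; the last joint's range is limited). The gripper opens to 93 mm and grips with 3 to 60 N. Pads are 15 mm wide; open, the fingers measure 128 mm over their backs; the gripper's body (75 mm by 188 mm) begins 65 mm behind the grasp point.
Start: joints at [-1.308, 0.13, 1.488, -0, 1.523, -0.085], TCP at [0.205, -0.564, 0.18] pointing down, gripper open.
Joint ranges: [-2.96, 2.96], [-0.89, 2.26], [0.02, 2.5], [-1.34, 4.48], [0, 2.73], [-2.66, 2.66]. Speed limits (rad/s): [2.39, 2.39, 2.79, 3.14, 3.14, 3.14].

### API

Orientations are given as a rotation vector (axis times angle).
In Python, from rig import env, eyes, job, spotter gives the robot as it stands.
- The arm moves only by the shell command python3 -m crank 'ROWS'. ROWS is JSON, a list of rows, each an object with "linear": the shift along the tool's x, y, z in units of 50 mm (1.0 is 50 mm), a list of three; "rotation": the turn, a rotation vector about the tool's x, y, z in units of 0.1 rad (1.0 is 0.1 rad), a list of three; "grip": the closure, from -1 (fully open) to 1 (shut), so that 0 is half open. A call has 1 to 20 rows; each row shifts and turns the commanded pose from where the row before left it, along the tool's axes as they then stand; what a row does not reach is not made up. A row lasts 1/8 s, in which the tool goes at most 62.5 mm and 10.7 degrees, less where a joint would pass 70% of its speed; a pose out of reach is approached as far as the arm can. A call with a number of a shift or a turn outside -1 to 1 is refused whole. A call with a gripper value outside its range is refused whole. The fingers move at their own pace and stop on an object; the grip force is fixed at half the most. Time passes only in rows, so rows that do not move let the fingers close. It gives the time, the measured TCP pose, the force and the opening at its end, in the units of the state.
- env.read_state(): the state, without advancing time (a new reading comes with each control period).
- eyes.get_image(name): name is "scene" or "top" or "wrist"; returns the picture (420x560x3 uint8, blue, green, red); there is no depth.
- eyes.camera_info(name): a dict with "camera_matrix" (3x3 intrinsics, pixels), "rvec" (rotation vector, rad) and "tvec" (3), from world to camera coordinates, as OpenCV has them. Camera axes: x right, y down, z forward; pixel columns grow to the right and rows downward; lengths in m; the calibration is good to about 2 mm. A picture is of the moment at which its call begins: read the wrist's pose just before it. camera_info takes no time and is no camera call; for the wrist camera it gives the pose at the moment of the call.
- job.close_job(): hands the job in, once; it reports no verdict.
Trained networks look in the newest picture that a camera, given by its name, has taken for a name from the list of things; names that differ only in an ending like _2 or _b are one class to them, and where a whole thing is asked for, a point or a joint stands for the part that bears it (a point fixed in the world has none). Each returns a list of dicts, best first, with "conf" (0 to 1); they miss things now and then, are a little off and sometimes report something else, mostly with a low value. They report only what shows in the picture. A call takes as long as a camera call. They do not tell look-alikes from the thing itself.
- spotter.outline_of(camera, thing): "pixels" (420x560 bool, what is visible of it) and "point" ([column, row] in pixels, amid what is visible of it).
- spotter.landmark_of(camera, thing): "point" ([column, row] in pixels: a listed point, or the origin of a listed thing).
The state is a dict: "clock": time; "joints": joint angles; "joint_vel": joint speeds; "tau": joint torques, N m; "tcp_pos": TCP position; "tcp_rot": TCP orientation; "contact_force": force on the tool from outside, world axes, zero at the start; "torque": the same for the moment, N m; "width": finger opening in m.
Only numpy, scipy, OpenCV 4.12 (cv2) and the standard library are available. Lean on these libraries where they do the work, as an engineer would, in place of code of your own. Each camera call takes 0.05 s, during which the arm holds its last target.

## Working session

There is one attempt and no reset: what is moved stays moved. The work goes in short steps, Python scripts to look and compute and a shell command to move; the robot and the scene stay as the last step left them, time stands still between calls to the robot, and variables do not carry over. Pictures are saved under pics/ and viewed, and the job is handed in when it is done.

```bash
ls; mkdir -p pics; python3 - <<'E'
from rig import env, eyes, job, spotter
import cv2,numpy as np
s=env.read_state();print(s, env.pinch_z)
for n in("scene","top"):
    im=eyes.get_image(n);cv2.imwrite(f"pics/{n}0.png",im)
    i=eyes.camera_info(n);print(n,i)
    K=i["camera_matrix"];R,_=cv2.Rodrigues(np.array(i["rvec"]));t=np.array(i["tvec"]).ravel()
    for c in("dark","red","pale","green"):
        for r in spotter.landmark_of(n,f"cap_{c}_top")[:2]:
            p=r["point"];d=R.T@np.linalg.inv(K)@np.array([p[0],p[1],1]);o=-R.T@t
            z=.0495;print(n,c,r["conf"],p,o+d*(z-o[2])/d[2])
print(env.read_state()["clock"])
E
```

```text
pics
{'clock': 0.0, 'joints': array([-1.30837561e+00,  1.31133491e-01,  1.48927246e+00, -1.47046662e-05,
        1.52299134e+00, -8.53855568e-02]), 'joint_vel': array([-0.00106523,  0.00031551,  0.00022924,  0.00079178, -0.00062862,
       -0.00160329]), 'tau': array([ 1.67066378e-05, -5.59835994e+01, -4.91768110e+01,  7.69468700e-02,
        3.50481807e-02, -1.61394446e-04]), 'tcp_pos': array([ 0.2043603 , -0.56345145,  0.17910778]), 'tcp_rot': array([-3.09243837e+00, -5.43273545e-01,  2.73419571e-04]), 'contact_force': array([-0.77186256,  0.3516342 ,  0.14832062]), 'torque': array([ 0.00639044, -0.0179292 ,  0.04456795]), 'width': 0.09293794910435554} 0.0188
scene {'camera_matrix': array([[531.55932629,   0.        , 276.70622698],
       [  0.        , 531.55932629, 208.6192407 ],
       [  0.        ,   0.        ,   1.        ]]), 'rvec': array([ 0.85686343, -2.29253663,  1.35909979]), 'tvec': array([0.39913045, 0.21441354, 1.26162898])}
scene dark 0.57 [252.3, 247.1] [0.44162122 0.19457314 0.0495    ]
scene dark 0.51 [120.9, 230.9] [0.75619382 0.3696289  0.0495    ]
scene red 0.55 [300.7, 206.8] [ 0.48213839 -0.05615827  0.0495    ]
scene pale 0.45 [249.8, 232.9] [0.49354094 0.14833409 0.0495    ]
scene green 0.41 [265.6, 222.1] [0.49988059 0.07774666 0.0495    ]
top {'camera_matrix': array([[397.593319  ,   0.        , 282.78407321],
       [  0.        , 397.593319  , 216.63257502],
       [  0.        ,   0.        ,   1.        ]]), 'rvec': array([ 2.1433207 , -2.0925488 ,  0.15957824]), 'tvec': array([0.03070389, 0.5189706 , 1.11752989])}
top dark 0.6 [372.2, 307.1] [ 0.26663455 -0.21314901  0.0495    ]
top dark 0.51 [176.7, 136.9] [0.75695377 0.37254722 0.0495    ]
top red 0.38 [318.6, 230.6] [ 0.47871624 -0.06167616  0.0495    ]
top pale 0.51 [245.0, 225.8] [0.48796257 0.15238686 0.0495    ]
0.5
```

View pics/scene0.png

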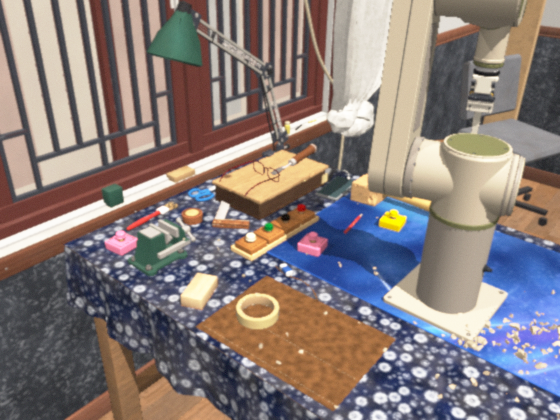

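View pics/top0.png

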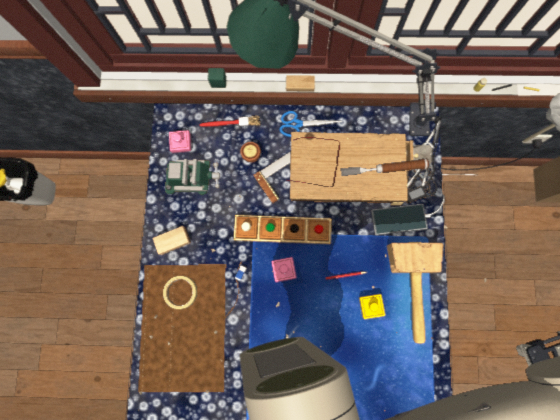

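```bash
python3 - <<'E'
import cv2
a=cv2.imread("pics/top0.png")[205:250,225:340];b=cv2.imread("pics/scene0.png")[190:265,225:330]
cv2.imwrite("pics/topz.png",cv2.resize(a,None,fx=6.5,fy=6.5,interpolation=cv2.INTER_CUBIC))
cv2.imwrite("pics/scenez.png",cv2.resize(b,None,fx=7,fy=7,interpolation=cv2.INTER_CUBIC))
E
```

```text
(no output)
```

View pics/topz.png

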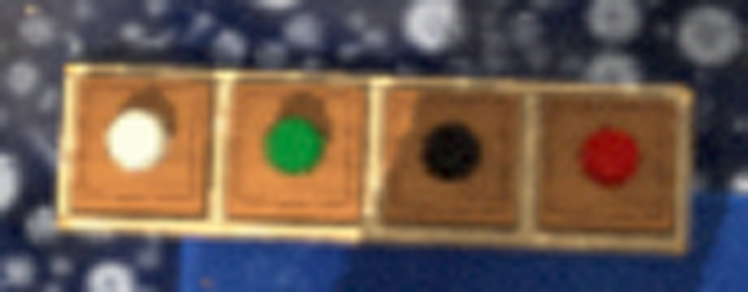

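View pics/scenez.png

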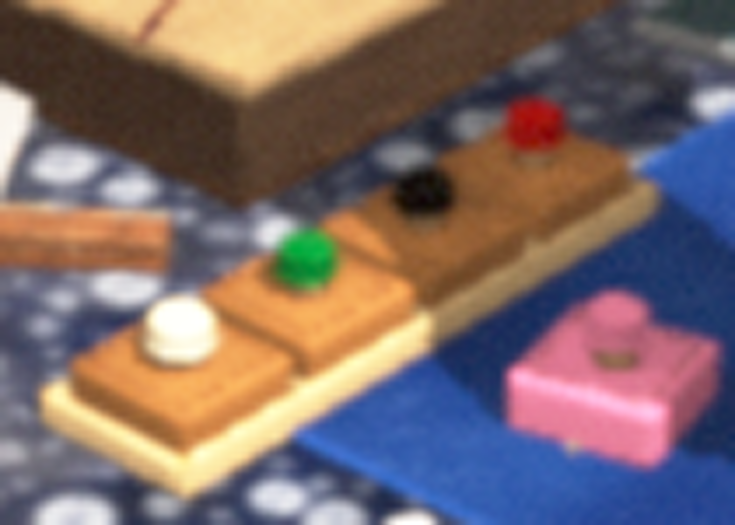

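```bash
cat > h.py <<'E'
from rig import env, eyes, job, spotter
import cv2,numpy as np
def cam(n):
    i=eyes.camera_info(n);R,_=cv2.Rodrigues(np.array(i["rvec"]));return np.array(i["camera_matrix"]),R,np.array(i["tvec"]).ravel()
def ray(n,p):
    K,R,t=cam(n);return -R.T@t, R.T@np.linalg.inv(K)@np.array([p[0],p[1],1.])
def atz(n,p,z):
    o,d=ray(n,p);return o+d*(z-o[2])/d[2]
def tri(p1,p2):
    P=[np.c_[R,t] for K,R,t in (cam("top"),cam("scene"))]
    P=[cam(n)[0]@q for n,q in zip(("top","scene"),P)]
    X=cv2.triangulatePoints(P[0],P[1],np.array(p1,float).reshape(2,1),np.array(p2,float).reshape(2,1)).ravel();return X[:3]/X[3]
def to(target):
    s=env.read_state();R,_=cv2.Rodrigues(s["tcp_rot"]);d=np.array(target)-s["tcp_pos"]
    print("tcp",s["tcp_pos"].round(4),"F",s["contact_force"].round(2),"w",round(s["width"],4),"t",s["clock"]);print("units",(R.T@d/.05).round(3));return R
E
python3 - <<'E'
from h import *
np.set_printoptions(precision=4,suppress=True)
T=dict(pale=(245.5,226.1),green=(269.96,226.9),dark=(293.96,227.8),red=(318.4,228.7))
# scene: dome top centres read off the zoom
S=dict(pale=(181,312),green=(305,245),dark=(422,180),red=(535,110))
for c in T:
    s=np.array([225,190])+(np.array(S[c])+.5)/7-.5
    print(c,atz("top",T[c],.046),atz("scene",s,.0495),tri(T[c],s))
print(to([.48,.015,.1]))
E
```

```text
pale [0.4876 0.1513 0.046 ] [0.488  0.1518 0.0495] [0.4878 0.1514 0.0493]
green [0.4869 0.0797 0.046 ] [0.4858 0.0831 0.0495] [0.4875 0.0803 0.0474]
dark [0.4858 0.0098 0.046 ] [0.4846 0.013  0.0495] [0.4863 0.0102 0.0476]
red [ 0.4848 -0.0613  0.046 ] [ 0.4872 -0.064   0.0495] [ 0.4843 -0.0606  0.0519]
tcp [ 0.2045 -0.5641  0.1801] F [ 0.18  0.09 -0.51] w 0.0929 t 0.5
units [ 9.127 -9.01   1.603]
[[ 0.9401  0.3408 -0.    ]
 [ 0.3408 -0.9401  0.    ]
 [ 0.     -0.     -1.    ]]
```

```bash
python3 -m crank '[{"linear":[0.575,-0.555,0],"rotation":[0,0,0],"grip":1},{"linear":[0.575,-0.555,0],"rotation":[0,0,0],"grip":1},{"linear":[0.575,-0.555,0],"rotation":[0,0,0],"grip":1},{"linear":[0.575,-0.555,0],"rotation":[0,0,0],"grip":1},{"linear":[0.575,-0.555,0],"rotation":[0,0,0],"grip":1},{"linear":[0.575,-0.555,0],"rotation":[0,0,0],"grip":1},{"linear":[0.575,-0.555,0],"rotation":[0,0,0],"grip":1},{"linear":[0.575,-0.555,0],"rotation":[0,0,0],"grip":1},{"linear":[0.575,-0.555,0],"rotation":[0,0,0],"grip":1},{"linear":[0.575,-0.555,0],"rotation":[0,0,0],"grip":1},{"linear":[0.575,-0.555,0],"rotation":[0,0,0],"grip":1},{"linear":[0.575,-0.555,0],"rotation":[0,0,0],"grip":1},{"linear":[0.575,-0.555,0],"rotation":[0,0,0],"grip":1},{"linear":[0.575,-0.555,0],"rotation":[0,0,0],"grip":1},{"linear":[0.575,-0.555,0],"rotation":[0,0,0],"grip":1},{"linear":[0.575,-0.555,0],"rotation":[0,0,0],"grip":1},{"linear":[0,0,0],"rotation":[0,0,0],"grip":1}]'
python3 - <<'E'
from h import *
to([.4858,.0100,.065]);print(env.read_state()["tcp_rot"])
cv2.imwrite("pics/w1.png",eyes.get_image("wrist"))
for c in("dark","red","green"):
    for r in spotter.landmark_of("wrist",f"cap_{c}_top")[:2]: print(c,r["conf"],r["point"],atz("wrist",r["point"],.0495))
E
```

```text
clock: 2.62
tcp_pos: [0.4862, 0.0122, 0.1801]
tcp_rot: [-3.093, -0.549, -0.0]
contact_force: [1.2, -0.9, 0.1]
width: 0.0004
tcp [0.4862 0.0122 0.1801] F [ 1.18 -0.92  0.11] w 0.0004 t 2.625
units [-0.022  0.04   2.303]
[-3.09280964e+00 -5.48707270e-01 -2.05822593e-04]
dark 0.72 [280.0, 186.8] [0.48929649 0.00498198 0.0495    ]
dark 0.68 [216.9, 281.1] [0.36632271 0.03327435 0.0495    ]
red 0.56 [341.0, 216.1] [ 0.48159097 -0.06552671  0.0495    ]
green 0.72 [210.4, 167.7] [0.48394689 0.07575802 0.0495    ]
```

View pics/w1.png

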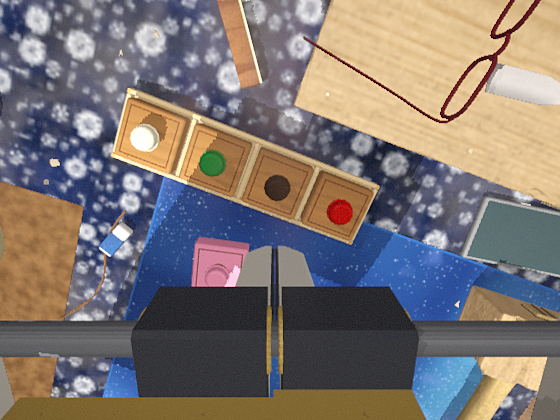

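```bash
python3 - <<'E'
from h import *
for c,p in dict(pale=(145,137.5),green=(212,162.5),dark=(277,187),red=(340,211)).items(): print(c,atz("wrist",p,.047).round(4))
to([.4858,.0100,.065])
E
python3 -m crank '[{"linear":[0,0.03,0.5],"rotation":[0,0,0],"grip":1},{"linear":[0,0,0.7],"rotation":[0,0,0],"grip":1},{"linear":[0,0,0.7],"rotation":[0,0,0],"grip":1},{"linear":[0,0,0.4],"rotation":[0,0,0],"grip":1},{"linear":[0,0,0],"rotation":[0,0,0],"grip":1}]'
python3 - <<'E'
from h import *
to([.4858,.0100,.037])
cv2.imwrite("pics/s2.png",cv2.resize(eyes.get_image("scene")[150:265,190:340],None,fx=5,fy=5,interpolation=cv2.INTER_CUBIC))
E
```

```text
pale [0.4901 0.1445 0.047 ]
green [0.4889 0.0761 0.047 ]
dark [0.4874 0.0068 0.047 ]
red [ 0.4857 -0.0634  0.047 ]
tcp [0.4854 0.0093 0.1802] F [ 0.21  0.52 -0.51] w 0.0005 t 2.825
units [ 0.013 -0.011  2.303]
clock: 3.45
tcp_pos: [0.4843, 0.0078, 0.0635]
tcp_rot: [-3.094, -0.541, 0.006]
contact_force: [0.2, -0.3, -0.1]
width: 0.0005
tcp [0.4843 0.0078 0.0635] F [ 0.23 -0.25 -0.06] w 0.0005 t 3.45
units [ 0.046 -0.03   0.53 ]
```

View pics/s2.png

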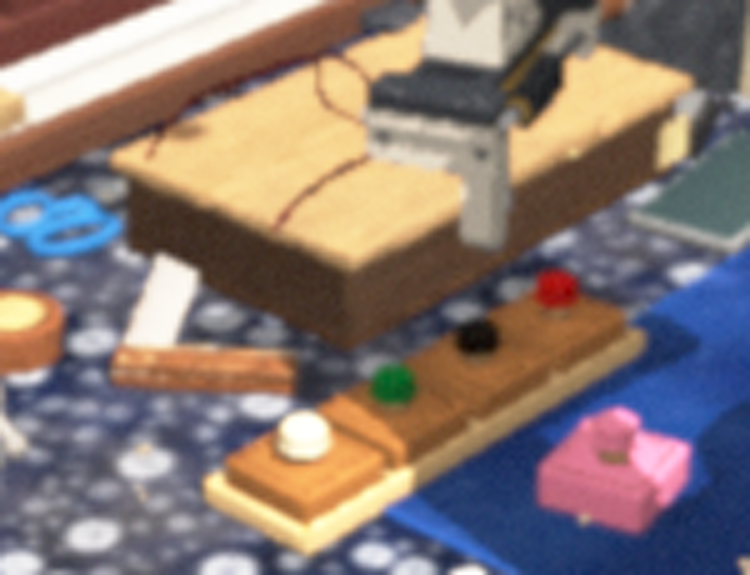

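```bash
python3 - <<'E'
from h import *
s=env.read_state();p=s["tcp_pos"];print(p,s["clock"],s["joint_vel"].round(3))
def prj(n,p):
    K,R,t=cam(n);q=K@(R@np.array(p)+t);return (q[:2]/q[2]).round(1)
print("scene tcp",prj("scene",p),prj("scene",[.486,.01,.0495]))
im=eyes.get_image("scene");a=im[150:265,190:340]
a=cv2.resize(a,None,fx=5,fy=5,interpolation=cv2.INTER_CUBIC)
for q in(p,[.486,.01,.0495]):
    u=(prj("scene",q)-[190,150])*5;cv2.circle(a,tuple(int(v) for v in u),4,(255,0,255),1)
cv2.imwrite("pics/s3.png",a)
im=eyes.get_image("top")[150:265,220:360];b=cv2.resize(im,None,fx=5,fy=5,interpolation=cv2.INTER_CUBIC)
for q in(p,[.486,.01,.0495]):
    u=(prj("top",q)-[220,150])*5;cv2.circle(b,tuple(int(v) for v in u),4,(255,0,255),1)
cv2.imwrite("pics/t3.png",b)
E
```

```text
[0.48549591 0.00788013 0.06500341] 3.5 [ 0.007 -0.015 -0.033  0.001  0.004  0.001]
scene tcp [285.9 209.7] [285.2 214.7]
```

View pics/s3.png

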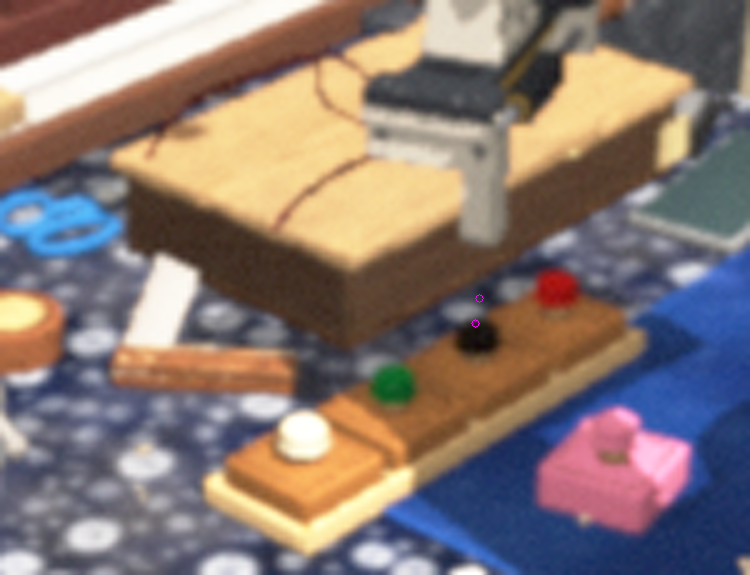

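View pics/t3.png

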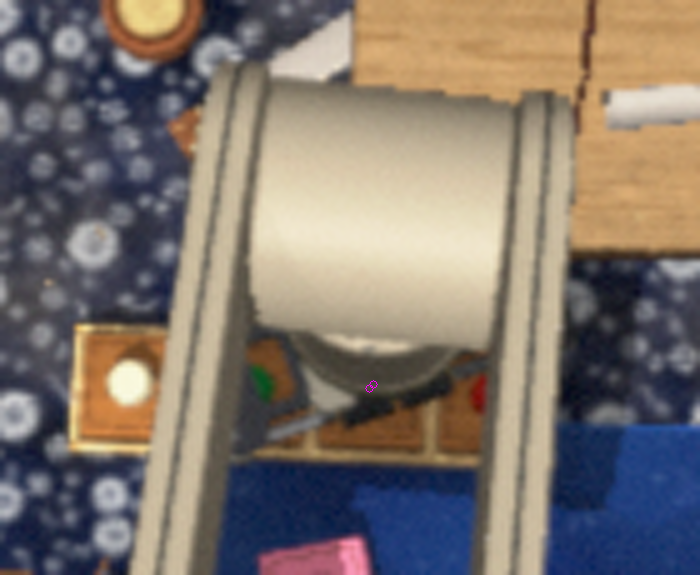

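```bash
python3 - <<'E'
from h import *
s=env.read_state();p=s["tcp_pos"]
R,_=cv2.Rodrigues(s["tcp_rot"])
def prj(n,p):
    K,Rc,t=cam(n);q=K@(Rc@np.array(p)+t);return (q[:2]/q[2]).round(1)
im=eyes.get_image("wrist")
K,Rc,t=cam("wrist");print("cam in tool",R.T@(-Rc.T@t-p), (Rc@R).round(3))
for dz in(0,-.01,-.02,-.03,-.04):
    u=prj("wrist",p+R@[0,0,dz]);print(dz,u);cv2.circle(im,tuple(int(v) for v in u),3,(255,0,255),1)
cv2.imwrite("pics/w3.png",im)
E
```

```text
cam in tool [ 7.92832375e-02  1.02872500e-05 -2.03959880e-01] [[ 0.     1.    -0.001]
 [-0.959  0.    -0.284]
 [-0.284  0.001  0.959]]
0 [274. 236.]
-0.01 [274.  241.9]
-0.02 [274.  248.4]
-0.03 [274.  255.6]
-0.04 [274.  263.5]
```

View pics/w3.png

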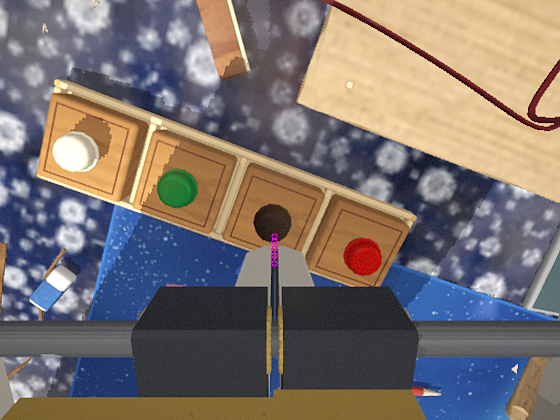

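```bash
python3 -m crank '[{"linear":[0.01,-0.03,0.1],"rotation":[0,0,0],"grip":1},{"linear":[0,0,0.1],"rotation":[0,0,0],"grip":1},{"linear":[0,0,0],"rotation":[0,0,0],"grip":1}]'
python3 -m crank '[{"linear":[0,0,0.06],"rotation":[0,0,0],"grip":1},{"linear":[0,0,0],"rotation":[0,0,0],"grip":1}]'
python3 -m crank '[{"linear":[0,0,0.06],"rotation":[0,0,0],"grip":1},{"linear":[0,0,0],"rotation":[0,0,0],"grip":1}]'
python3 -m crank '[{"linear":[0,0,0.04],"rotation":[0,0,0],"grip":1},{"linear":[0,0,0],"rotation":[0,0,0],"grip":1}]'
```

```text
clock: 4.03
tcp_pos: [0.4856, 0.0104, 0.0545]
tcp_rot: [-3.094, -0.544, 0.002]
contact_force: [0.0, -0.3, 0.1]
width: 0.0004
clock: 4.28
tcp_pos: [0.4859, 0.0103, 0.0519]
tcp_rot: [-3.094, -0.544, 0.001]
contact_force: [0.3, -0.2, 0.4]
width: 0.0005
clock: 4.53
tcp_pos: [0.4859, 0.0103, 0.0488]
tcp_rot: [-3.094, -0.544, 0.001]
contact_force: [0.2, 0.6, -0.3]
width: 0.0007
clock: 4.78
tcp_pos: [0.486, 0.0103, 0.0469]
tcp_rot: [-3.094, -0.544, 0.0]
contact_force: [0.6, -0.3, 0.6]
width: 0.0003
```

```bash
for k in 1; do python3 -m crank '[{"linear":[0,0,0.06],"rotation":[0,0,0],"grip":1},{"linear":[0,0,0],"rotation":[0,0,0],"grip":1}]'; done | grep -E "pos|force"
python3 -m crank '[{"linear":[0,0,0.06],"rotation":[0,0,0],"grip":1},{"linear":[0,0,0],"rotation":[0,0,0],"grip":1}]' | grep -E "pos|force"
python3 - <<'E'
from h import *
cv2.imwrite("pics/s4.png",cv2.resize(eyes.get_image("scene")[150:265,190:340],None,fx=5,fy=5,interpolation=cv2.INTER_CUBIC))
E
```

```text
tcp_pos: [0.4859, 0.0103, 0.0438]
contact_force: [0.1, 0.3, 0.7]
tcp_pos: [0.4858, 0.0103, 0.0408]
contact_force: [0.6, -0.6, -0.2]
```

View pics/s4.png

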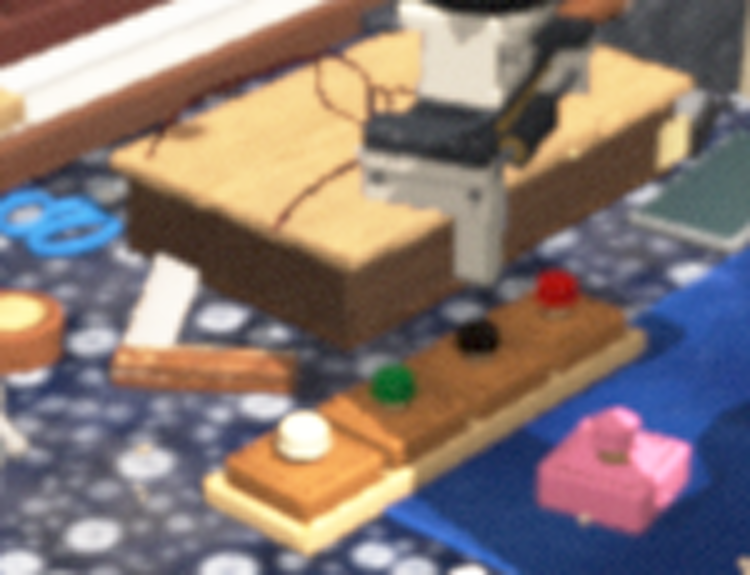

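```bash
python3 -m crank '[{"linear":[0,0,0.08],"rotation":[0,0,0],"grip":1},{"linear":[0,0,0.08],"rotation":[0,0,0],"grip":1},{"linear":[0,0,0],"rotation":[0,0,0],"grip":1}]'  | grep -E "pos|force"
python3 -m crank '[{"linear":[0,0,0.06],"rotation":[0,0,0],"grip":1},{"linear":[0,0,0],"rotation":[0,0,0],"grip":1}]' | grep -E "pos|force"
python3 -m crank '[{"linear":[0,0,0.06],"rotation":[0,0,0],"grip":1},{"linear":[0,0,0],"rotation":[0,0,0],"grip":1}]' | grep -E "pos|force"
python3 - <<'E'
from h import *
a=cv2.resize(eyes.get_image("scene")[180:265,220:340],None,fx=6,fy=6,interpolation=cv2.INTER_CUBIC)
cv2.imwrite("pics/s5.png",a)
cv2.imwrite("pics/w5.png",eyes.get_image("wrist"))
E
```

```text
tcp_pos: [0.4856, 0.0103, 0.0325]
contact_force: [-0.3, -0.3, -0.8]
tcp_pos: [0.4859, 0.0103, 0.0299]
contact_force: [0.3, 0.0, -0.2]
tcp_pos: [0.4859, 0.0103, 0.0269]
contact_force: [-0.1, -0.3, 0.6]
```

View pics/s5.png

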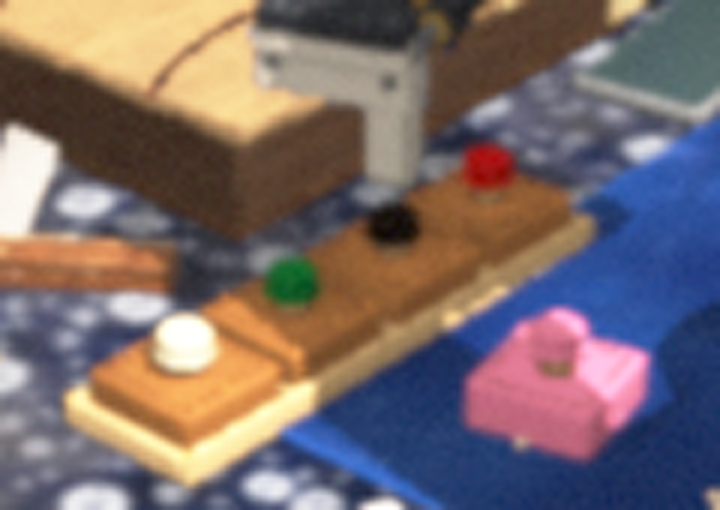

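View pics/w5.png

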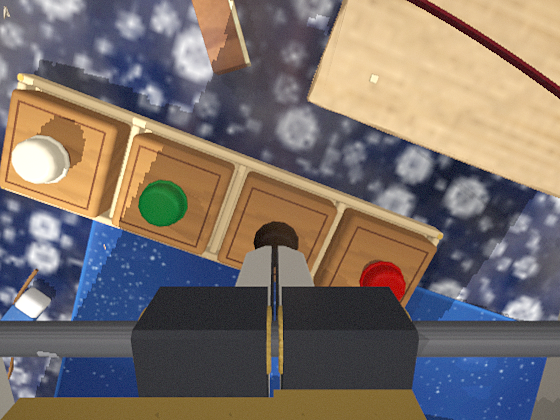

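```bash
python3 -m crank '[{"linear":[0,0,0.05],"rotation":[0,0,0],"grip":1},{"linear":[0,0,0],"rotation":[0,0,0],"grip":1}]' | grep -E "pos|force"
python3 -m crank '[{"linear":[0,0,0.04],"rotation":[0,0,0],"grip":1},{"linear":[0,0,0],"rotation":[0,0,0],"grip":1}]' | grep -E "pos|force"
python3 -m crank '[{"linear":[0,0,0.04],"rotation":[0,0,0],"grip":1},{"linear":[0,0,0],"rotation":[0,0,0],"grip":1}]' | grep -E "pos|force"
python3 - <<'E'
from h import *
def prj(n,p):
    K,Rc,t=cam(n);q=K@(Rc@np.array(p)+t);return (q[:2]/q[2]).round(1)
for z in(.03,.04,.05,.055,.06,.07):print(z,prj("scene",[.4859,.0103,z]))
a=cv2.resize(eyes.get_image("scene")[180:265,220:340],None,fx=6,fy=6,interpolation=cv2.INTER_CUBIC)
cv2.imwrite("pics/s6.png",a)
E
```

```text
tcp_pos: [0.4859, 0.0103, 0.0244]
contact_force: [0.5, 0.7, -0.6]
tcp_pos: [0.486, 0.0103, 0.0224]
contact_force: [0.3, -1.2, -0.6]
tcp_pos: [0.4859, 0.0103, 0.0204]
contact_force: [-0.1, 0.5, 0.4]
0.03 [285.  220.7]
0.04 [285.  217.7]
0.05 [285.1 214.6]
0.055 [285.2 213.1]
0.06 [285.2 211.5]
0.07 [285.3 208.4]
```

View pics/s6.png

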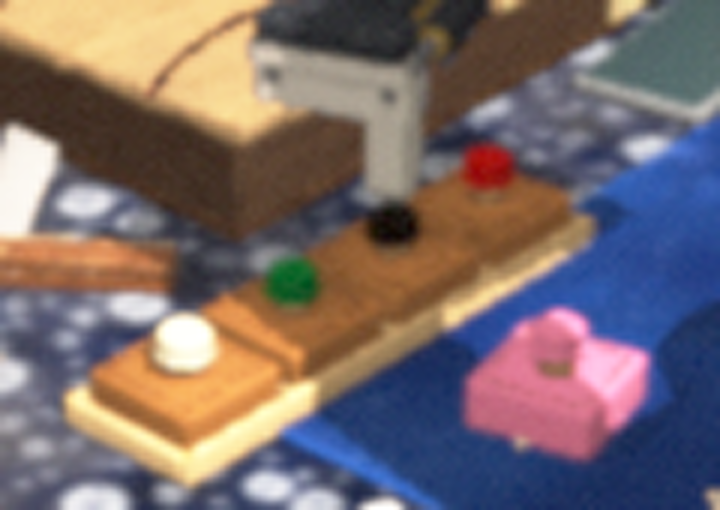

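```bash
python3 -m crank '[{"linear":[0,0,0.04],"rotation":[0,0,0],"grip":1},{"linear":[0,0,0],"rotation":[0,0,0],"grip":1}]' | grep -E "pos|force"
python3 -m crank '[{"linear":[0,0,0.04],"rotation":[0,0,0],"grip":1},{"linear":[0,0,0],"rotation":[0,0,0],"grip":1}]' | grep -E "pos|force"
python3 -m crank '[{"linear":[0,0,0.04],"rotation":[0,0,0],"grip":1},{"linear":[0,0,0],"rotation":[0,0,0],"grip":1}]' | grep -E "clock|pos|force"
```

```text
tcp_pos: [0.486, 0.0103, 0.0184]
contact_force: [-0.6, -0.1, 0.4]
tcp_pos: [0.4859, 0.0103, 0.0164]
contact_force: [-0.3, -0.1, 0.4]
clock: 7.85
tcp_pos: [0.4859, 0.0103, 0.0144]
contact_force: [0.0, 0.5, -0.7]
```

```bash

python3 - <<'E'
from h import *
a=cv2.resize(eyes.get_image("scene")[190:250,240:330],None,fx=8,fy=8,interpolation=cv2.INTER_CUBIC)
cv2.imwrite("pics/s7.png",a)
cv2.imwrite("pics/w7.png",eyes.get_image("wrist"))
E
```

```text
(no output)
```

View pics/s7.png

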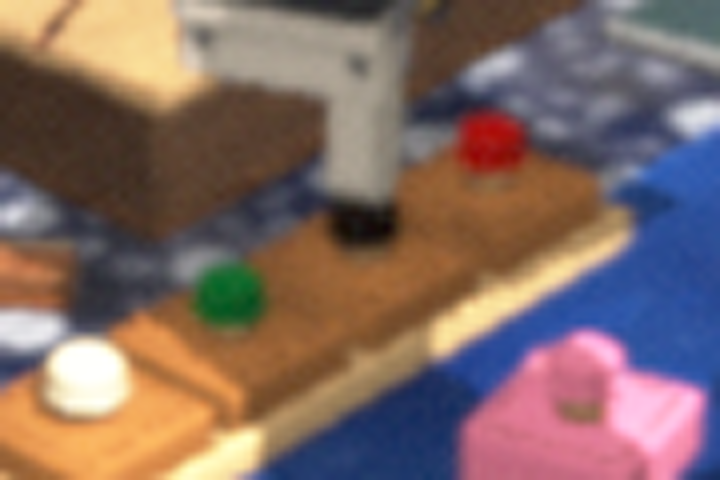

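View pics/w7.png

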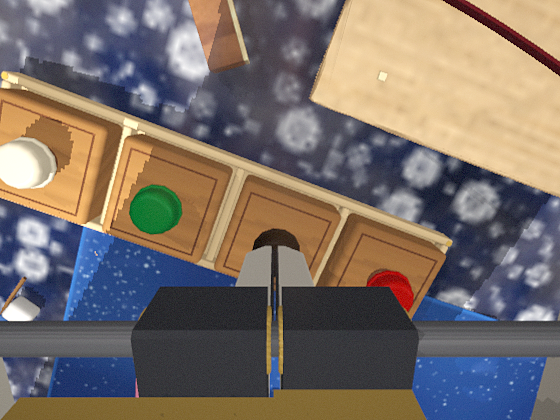

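```bash
python3 -m crank '[{"linear":[0,0,0.04],"rotation":[0,0,0],"grip":1},{"linear":[0,0,0],"rotation":[0,0,0],"grip":1}]' | grep -E "pos|force"
python3 -m crank '[{"linear":[0,0,0.03],"rotation":[0,0,0],"grip":1},{"linear":[0,0,0],"rotation":[0,0,0],"grip":1}]' | grep -E "clock|pos|force"
```

```text
tcp_pos: [0.4859, 0.0103, 0.0124]
contact_force: [-0.3, -0.7, -1.0]
clock: 8.45
tcp_pos: [0.4861, 0.0103, 0.011]
contact_force: [-0.5, -0.2, -0.2]
```

```bash
python3 -m crank '[{"linear":[0,0,0.04],"rotation":[0,0,0],"grip":1},{"linear":[0,0,0],"rotation":[0,0,0],"grip":1}]' | grep -E "pos|force"
python3 - <<'E'
from h import *
a=cv2.resize(eyes.get_image("scene")[190:250,240:330],None,fx=8,fy=8,interpolation=cv2.INTER_CUBIC)
cv2.imwrite("pics/s8.png",a)
E
```

```text
tcp_pos: [0.4863, 0.0103, 0.0092]
contact_force: [-0.0, 0.3, 1.5]
```

View pics/s8.png

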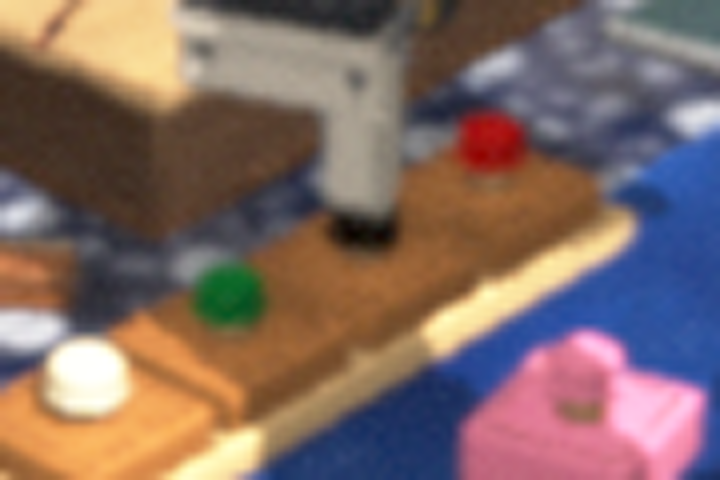

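```bash
python3 -m crank '[{"linear":[0,0,0.03],"rotation":[0,0,0],"grip":1},{"linear":[0,0,0],"rotation":[0,0,0],"grip":1}]' | grep -E "pos|force"
python3 -m crank '[{"linear":[0,0,0.03],"rotation":[0,0,0],"grip":1},{"linear":[0,0,0],"rotation":[0,0,0],"grip":1}]' | grep -E "clock|pos|force"
python3 -m crank '[{"linear":[0,0,0.03],"rotation":[0,0,0],"grip":1},{"linear":[0,0,0],"rotation":[0,0,0],"grip":1}]' | grep -E "clock|pos|force"
python3 -m crank '[{"linear":[0,0,0.03],"rotation":[0,0,0],"grip":1},{"linear":[0,0,0],"rotation":[0,0,0],"grip":1}]' | grep -E "clock|pos|force"
```

```text
tcp_pos: [0.4863, 0.0103, 0.0077]
contact_force: [0.5, -0.9, 1.8]
clock: 9.25
tcp_pos: [0.4863, 0.0103, 0.0061]
contact_force: [0.4, 0.0, 1.9]
clock: 9.5
tcp_pos: [0.4863, 0.0103, 0.0046]
contact_force: [0.1, 0.2, 2.9]
clock: 9.75
tcp_pos: [0.4862, 0.0103, 0.0031]
contact_force: [-0.0, -0.4, 2.6]
```

```bash
python3 -m crank '[{"linear":[0,0,0.04],"rotation":[0,0,0],"grip":1},{"linear":[0,0,0],"rotation":[0,0,0],"grip":1}]' | grep -E "pos|force"
python3 -m crank '[{"linear":[0,0,0.04],"rotation":[0,0,0],"grip":1},{"linear":[0,0,0],"rotation":[0,0,0],"grip":1}]' | grep -E "clock|pos|force"
python3 -m crank '[{"linear":[0,0,0.04],"rotation":[0,0,0],"grip":1},{"linear":[0,0,0],"rotation":[0,0,0],"grip":1}]' | grep -E "clock|pos|force"
```

```text
tcp_pos: [0.4862, 0.0103, 0.0011]
contact_force: [0.0, -0.0, 3.1]
clock: 10.25
tcp_pos: [0.4863, 0.0103, -0.0006]
contact_force: [-1.1, -0.3, 7.8]
clock: 10.5
tcp_pos: [0.4863, 0.0103, -0.0023]
contact_force: [-2.7, 0.7, 10.9]
```

```bash
python3 -m crank '[{"linear":[0,0,-0.2],"rotation":[0,0,0],"grip":1},{"linear":[0,0,-0.4],"rotation":[0,0,0],"grip":1},{"linear":[-0.15,0.4,0],"rotation":[0,0,0],"grip":1},{"linear":[-0.2,0.53,0],"rotation":[0,0,0],"grip":1},{"linear":[-0.15,0.4,0],"rotation":[0,0,0],"grip":1},{"linear":[0,0,0],"rotation":[0,0,0],"grip":1}]'
python3 - <<'E'
from h import *
to([.4848,-.0613,.012])
a=cv2.resize(eyes.get_image("scene")[190:250,240:330],None,fx=8,fy=8,interpolation=cv2.INTER_CUBIC)
cv2.imwrite("pics/s9.png",a)
cv2.imwrite("pics/w9.png",eyes.get_image("wrist"))
E
```

```text
clock: 11.25
tcp_pos: [0.4846, -0.0617, 0.0268]
tcp_rot: [-3.094, -0.54, 0.002]
contact_force: [-0.1, 0.2, -0.2]
width: 0.0007
tcp [ 0.4846 -0.0617  0.0268] F [-0.12  0.19 -0.19] w 0.0007 t 11.25
units [ 0.006 -0.006  0.295]
```

View pics/s9.png

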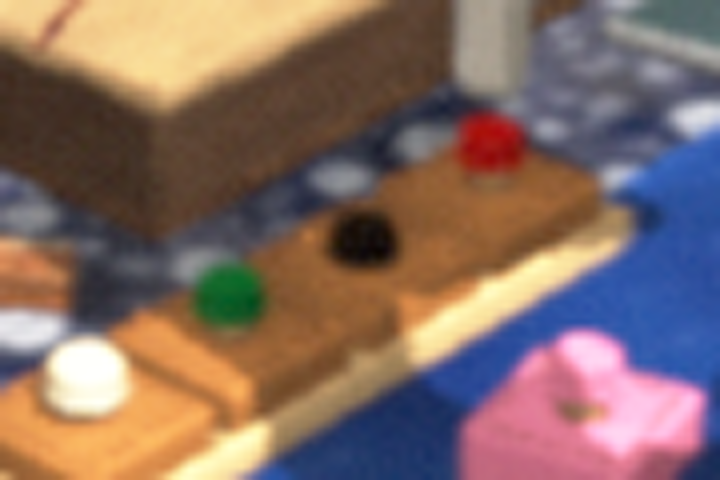

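View pics/w9.png

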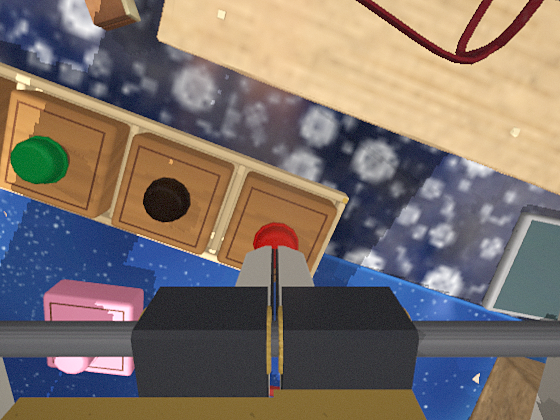

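```bash
python3 -m crank '[{"linear":[0,0,0.15],"rotation":[0,0,0],"grip":1},{"linear":[0,0,0.15],"rotation":[0,0,0],"grip":1},{"linear":[0,0,0.05],"rotation":[0,0,0],"grip":1},{"linear":[0,0,0.04],"rotation":[0,0,0],"grip":1},{"linear":[0,0,0.04],"rotation":[0,0,0],"grip":1},{"linear":[0,0,0],"rotation":[0,0,0],"grip":1}]' | grep -E "pos|force"
python3 -m crank '[{"linear":[0,0,0.04],"rotation":[0,0,0],"grip":1},{"linear":[0,0,0],"rotation":[0,0,0],"grip":1}]' | grep -E "clock|pos|force"
```

```text
tcp_pos: [0.4852, -0.0607, 0.0056]
contact_force: [-0.2, 0.7, 1.9]
clock: 12.35
tcp_pos: [0.4854, -0.0609, 0.0036]
contact_force: [-0.7, 1.0, 2.5]
```

```bash
python3 -m crank '[{"linear":[0,0,0.04],"rotation":[0,0,0],"grip":1},{"linear":[0,0,0.04],"rotation":[0,0,0],"grip":1},{"linear":[0,0,0],"rotation":[0,0,0],"grip":1}]' | grep -E "pos|force"
python3 -m crank '[{"linear":[0,0,0.03],"rotation":[0,0,0],"grip":1},{"linear":[0,0,0],"rotation":[0,0,0],"grip":1}]' | grep -E "clock|pos|force"
```

```text
tcp_pos: [0.4855, -0.0609, -0.0002]
contact_force: [-0.1, 1.7, 6.0]
clock: 12.98
tcp_pos: [0.4855, -0.0609, -0.0014]
contact_force: [-2.9, 1.9, 8.4]
```

```bash
python3 -m crank '[{"linear":[0,0,0.03],"rotation":[0,0,0],"grip":1},{"linear":[0,0,0],"rotation":[0,0,0],"grip":1}]' | grep -E "clock|pos|force"
python3 -m crank '[{"linear":[0,0,-0.2],"rotation":[0,0,0],"grip":1},{"linear":[0,0,-0.4],"rotation":[0,0,0],"grip":1},{"linear":[0,0,-0.4],"rotation":[0,0,0],"grip":1},{"linear":[0.21,-0.57,0],"rotation":[0,0,0],"grip":1},{"linear":[0.21,-0.57,0],"rotation":[0,0,0],"grip":1},{"linear":[0.21,-0.57,0],"rotation":[0,0,0],"grip":1},{"linear":[0.21,-0.57,0],"rotation":[0,0,0],"grip":1},{"linear":[0.21,-0.57,0],"rotation":[0,0,0],"grip":1},{"linear":[0.22,-0.57,0],"rotation":[0,0,0],"grip":1},{"linear":[0.22,-0.56,0],"rotation":[0,0,0],"grip":1},{"linear":[0,0,0],"rotation":[0,0,0],"grip":1}]'
python3 - <<'E'
from h import *
to([.4877,.1514,.012])
a=cv2.resize(eyes.get_image("scene")[190:250,240:330],None,fx=8,fy=8,interpolation=cv2.INTER_CUBIC)
cv2.imwrite("pics/s10.png",a)
cv2.imwrite("pics/w10.png",eyes.get_image("wrist"))
E
```

```text
clock: 13.22
tcp_pos: [0.4855, -0.0608, -0.0027]
contact_force: [-3.6, 1.5, 10.7]
clock: 14.6
tcp_pos: [0.4872, 0.1531, 0.0464]
tcp_rot: [-3.094, -0.547, 0.001]
contact_force: [0.0, -0.9, -0.4]
width: 0.0005
tcp [0.4872 0.1531 0.0464] F [ 0.03 -0.87 -0.4 ] w 0.0005 t 14.6
units [-0.001  0.035  0.687]
```

View pics/s10.png

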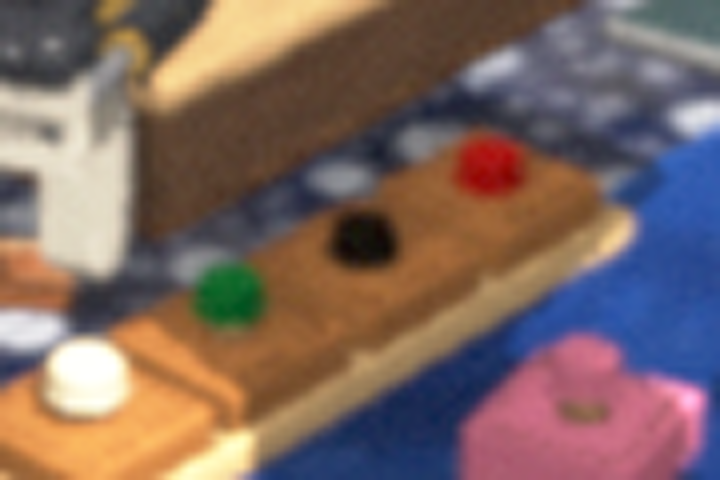

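View pics/w10.png

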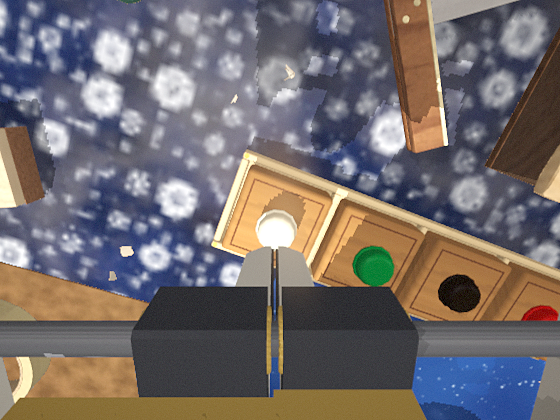

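```bash
python3 -m crank '[{"linear":[0,0.02,0.2],"rotation":[0,0,0],"grip":1},{"linear":[0,0,0.2],"rotation":[0,0,0],"grip":1},{"linear":[0,0,0.2],"rotation":[0,0,0],"grip":1},{"linear":[0,0,0.1],"rotation":[0,0,0],"grip":1},{"linear":[0,0,0.04],"rotation":[0,0,0],"grip":1},{"linear":[0,0,0.04],"rotation":[0,0,0],"grip":1},{"linear":[0,0,0],"rotation":[0,0,0],"grip":1}]' | grep -E "pos|force"
python3 -m crank '[{"linear":[0,0,0.04],"rotation":[0,0,0],"grip":1},{"linear":[0,0,0.02],"rotation":[0,0,0],"grip":1},{"linear":[0,0,0],"rotation":[0,0,0],"grip":1}]' | grep -E "clock|pos|force"
```

```text
tcp_pos: [0.488, 0.1508, 0.0079]
contact_force: [-1.8, -1.3, 1.7]
clock: 15.95
tcp_pos: [0.4882, 0.1509, 0.0048]
contact_force: [0.1, -0.2, 1.7]
```

```bash
python3 -m crank '[{"linear":[0,0,0.04],"rotation":[0,0,0],"grip":1},{"linear":[0,0,0.04],"rotation":[0,0,0],"grip":1},{"linear":[0,0,0.02],"rotation":[0,0,0],"grip":1},{"linear":[0,0,0],"rotation":[0,0,0],"grip":1}]' | grep -E "pos|force"
python3 -m crank '[{"linear":[0,0,0.03],"rotation":[0,0,0],"grip":1},{"linear":[0,0,0],"rotation":[0,0,0],"grip":1}]' | grep -E "clock|pos|force"
python3 -m crank '[{"linear":[0,0,0.02],"rotation":[0,0,0],"grip":1},{"linear":[0,0,0],"rotation":[0,0,0],"grip":1}]' | grep -E "clock|pos|force"
```

```text
tcp_pos: [0.4882, 0.1509, -0.0]
contact_force: [-0.3, -1.0, 5.8]
clock: 16.7
tcp_pos: [0.4882, 0.1509, -0.0013]
contact_force: [-1.1, -1.1, 7.6]
clock: 16.95
tcp_pos: [0.4883, 0.1509, -0.0021]
contact_force: [-2.1, -0.6, 9.4]
```

Home. Retreat straight up and check from all cameras.

```bash
python3 -m crank '[{"linear":[0,0,-0.2],"rotation":[0,0,0],"grip":1},{"linear":[0,0,-0.5],"rotation":[0,0,0],"grip":1},{"linear":[0,0,-0.7],"rotation":[0,0,0],"grip":1},{"linear":[0,0,-0.7],"rotation":[0,0,0],"grip":1},{"linear":[0,0,-0.7],"rotation":[0,0,0],"grip":1},{"linear":[0,0,0],"rotation":[0,0,0],"grip":1}]'
python3 - <<'E'
from h import *
a=cv2.resize(eyes.get_image("scene")[185:260,230:330],None,fx=8,fy=8,interpolation=cv2.INTER_CUBIC)
cv2.imwrite("pics/s11.png",a)
cv2.imwrite("pics/w11.png",eyes.get_image("wrist"))
E
```

```text
clock: 17.7
tcp_pos: [0.4898, 0.1512, 0.1404]
tcp_rot: [-3.094, -0.544, -0.008]
contact_force: [0.4, -0.9, -0.9]
width: 0.0006
```

View pics/s11.png

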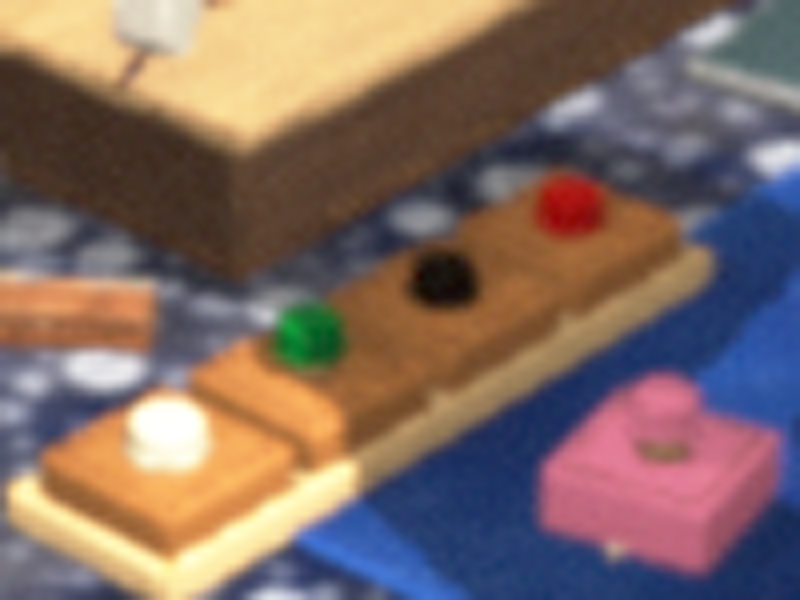

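View pics/w11.png

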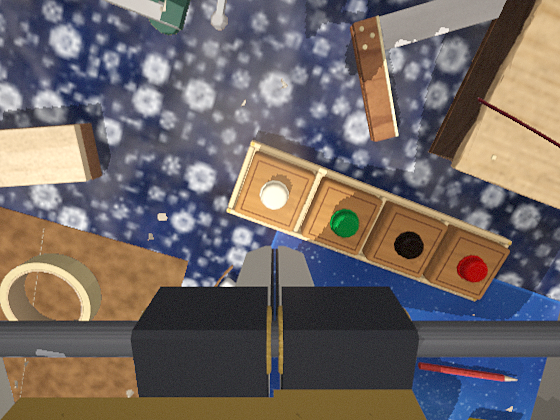

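```bash
python3 -c "
from h import *
print(env.read_state()['contact_force'].round(1)); print(job.close_job())"
```

```text
[-0.3  0.5 -1. ]
the job is handed in; nothing more can be done
None
```

I pressed the dark, red and pale caps home, in that order, and left the green cap standing. I then lifted the arm clear and handed the job in, with about 18 of the 38 s used.

- **Force:** with the fingers shut, each cap moved at about 2–3 N. It then met a firm stop, where the force rose only as the rubber dome gave. I stopped at 10.9 N on the dark cap, 10.7 N on the red and 9.4 N on the pale.
- **Last pictures:** the dark, red and pale caps have no shank showing and stand about 2–2.5 px (roughly 7–8 mm) lower than at the start. The green cap top is at the same image height as before (about row 222.5). All four blocks are in their pockets, and I saw nothing else moved. I took no final overhead picture, so the mallet was not checked at the end.
- **Disagreement:** the real fingertips sit about 39 mm behind the reported TCP. First contact came with the TCP at about 9–10 mm, where I expected about 50 mm. I went by force and the pictures, not by the computed height.
- **Spotter:** the network also marked the pink and yellow look-alikes as the dark cap. I ruled those out from the pictures.

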